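Hold the caddy's swing door open with the shoehorn

TASK

The swing door of the shoe-care caddy is child-safe: it has no handle, springs shut by itself, and opens only while something flat is pushed down the narrow slot in the caddy's top. Draw the steel shoehorn up out of its stand, pass its blade upright down through that slot and press until the door stands at least half open, without opening the door in any other way and without disturbing the other things on the table. Finish while still holding the shoehorn there in the gripper, so that the door stays open and steady for me to reach in.

Things in the scene. Friction and masses are not known exactly. Their poses are not given: they have to be found in the camera images.
- shoehorn: Steel shoehorn, 200 mm long, about 140 g, upright in its stand, blade down. Origin: middle of the blade's tip (lowest end); z runs up to the handle end. Blade z = 0 to 95 mm: a curved sheet, overall 36 mm wide (y) and 8 mm deep (x), its tip narrowed to 22 mm over the last 10 mm. It narrows into the handle from 95 to 120 mm.
- shoehorn_grip (a point): Grip point on the shoehorn's handle, 160 mm above the blade's tip on its z axis. The handle is a flat steel bar 20 mm wide (y) and 10 mm thick (x), from 115 to 200 mm above the tip; it is gripped from above across its 10 mm thickness. Axes as the shoehorn's.
- stand: Dark wooden stand of the shoehorn, does not shift. Foot 80 (x) by 110 (y) by 12 mm with an upright pocket, 27 by 55 mm outside, mouth 68 mm above the table. The shoehorn stands in it with the stand's axes, 1.5 mm free on each side, tip on the pocket's floor 12 mm above the table: draw it up 56 mm to clear it. Origin: underside centre.
- caddy: Grey plastic shoe-care caddy, a box 170 (x) by 220 (y) by 130 mm high, does not shift. Origin: underside centre; the swing door is in its +x face, which looks away from the robot. On its top, between slot and back, lie a folded carry handle (12 mm high, x = -12 to +39 mm, y within 65 mm of the middle) and a small tin.
- caddy_slot (a point): Centre of the slot in the caddy's top face, 130 mm above the table, 53 mm from the caddy's middle towards the door; axes as the caddy's. Slot 40 mm long (y) by 12 mm wide (x): 2 mm round the blade when the shoehorn's y lies along it, either way round. A bevelled lip round it rises 4 mm and opens out 4 mm at 45 degrees. The top is 4 mm thick.
- door_hinge (a point): Middle of the door's hinge, 118 mm above the table, 32 mm from the slot's centre line; axes as the caddy's. The door is a panel 182 mm wide that hangs 94 mm down from it and swings out and up, away from the caddy, when its inner arm (a flat plate 52 mm wide under the slot) is pressed down. Keep the space before it free.
- caddy_door (a joint): Angle of the swing door in rad: 0 shut, 0.5 half open, 1.0 fully open (stop). The blade's tip meets the inner arm about 32 mm below the caddy's top; the angle is about 0.21 with the tip 40 mm below the top, 0.36 at 46, 0.52 at 54, 0.67 at 64, 0.8 at 75. A spring pushes the tip up with about 4 N (7 N while sliding) and, as the door opens, towards the caddy's middle with up to 3 N.
- tin: Bystander: closed round tin of polish, 62 mm across, 26 mm high, standing on the caddy's top near its back. Origin: underside centre.
- brush: Bystander: black plastic shoe brush, 52 by 164 by 50 mm, bristles down on the table behind the caddy (robot's side). Origin: underside centre, long along y.
- bottle: Bystander: small white bottle of liquid polish, 42 mm across, 105 mm high, standing near the stand. Origin: underside centre.
- jar: Bystander: jar of shoe cream, 52 mm across, 48 mm high, near the stand. Origin: underside centre.
- big_tin: Bystander: closed round tin, 92 mm across, 32 mm high, at the right side. Origin: underside centre.
- shoe_tree: Bystander: wooden shoe tree, 68 by 255 by 52 mm, lying along y at the far side. Origin: under its middle.
- bowl: Bystander: steel bowl, 124 mm across, 45 mm high, mouth up, at the left side. Origin: underside centre.
There are look-alikes about, which are no part of the job. There is more than one size of the shoehorn; the job needs the largest.

How it is judged (in metres and radians):
On the way, in this order (a step that is already met when the one before it is completed fails the run):
1. the shoehorn is drawn clear of its stand, upright in the gripper (height (world z) of shoehorn above 0.075 m and angle between shoehorn's own z axis and vertical below 0.35 rad and contact force between the fingers and shoehorn above 1 N), for 0.1 s.
2. the blade's tip has passed down through the slot (z of shoehorn in the frame of caddy_slot below -0.012 m and horizontal distance between shoehorn and caddy_slot below 0.012 m and angle between shoehorn's own z axis and vertical below 0.2 rad), for 0.05 s.
At the end, for the whole second after the job is handed in: The door stands at least half open (over 0.48 of its 1.0 rad) and still (under 0.15 rad/s); the shoehorn, upright within 0.2 rad and in line with the slot within 0.25 rad, is in the slot with its tip over 40 mm below the caddy's top, bearing on the caddy's mechanism, and the fingers still grip it (value of joint caddy_door above 0.48 rad and velocity of joint caddy_door between -0.15 and 0.15 rad/s and z of shoehorn in the frame of caddy_slot below -0.04 m and horizontal distance between shoehorn and caddy_slot below 0.015 m and angle between shoehorn's own z axis and vertical below 0.2 rad and angle between the y axis of shoehorn and the y axis of caddy, either way round below 0.25 rad and contact force between shoehorn and caddy above 0.3 N and contact force between the fingers and shoehorn above 1 N); the arm keeps its last pose, push and grip.
It fails at once if the door is opened other than by the shoehorn in the slot (value of joint caddy_door above 0.12 rad and (z of shoehorn in the frame of caddy_slot above -0.01 m or horizontal distance between shoehorn and caddy_slot above 0.02 m)).
It fails at once if a bystander is moved by more than 25 mm or the bottle is tipped over (distance of any of tin, brush, bottle, jar, big_tin, shoe_tree, bowl from where it was at the start of the episode above 0.025 m or angle between bottle's own z axis and vertical above 0.5 rad).
It also fails if it takes over 54 s, if anything falls off the work surface, if the arm or the gripper's body presses on something with over 40 N, if the wrist force passes 120 N, or if a joint passes its speed limit or range.

ROBOT

A 6-joint arm with a two-finger parallel gripper is mounted at the origin on the work surface. World frame = base frame: x ahead of the robot, y to its left, z up, the work surface at z = 0. Lengths are in m, angles in degrees, forces in N, time in s.
With the tool pointing down it reaches from about 0.375 to 0.9 m from the base axis. Payload 3.1 kg.
Tool frame: the origin (TCP) lies at the very end of the fingers, on their centre line; the grasp point (between the pads) lies 19 mm behind it; z points along the fingers, y is the line along which they close (so a half turn about z gives the same grasp; the last joint's range is limited). The gripper opens to 85 mm and grips with 20 to 120 N. Pads are 22 mm wide; open, the fingers measure 114 mm over their backs; the gripper's body (76 mm by 85 mm) begins 54 mm behind the grasp point. The pads swing forward as they close: fully open they stand 13 mm farther back than shut.
Start: joints at [-82.363, 30.224, 82.088, -0, 67.689, -10.227], TCP at [0.192, -0.595, 0.231] pointing down, gripper open.
Joint ranges: [-176.69, 176.69], [-43.24, 126.21], [12.49, 139.97], [-82, 262], [0, 151.66], [-163.58, 163.58]. Speed limits (degrees/s): [159.86, 159.86, 180, 180, 180, 180].

INTERFACE

Orientations are given as [roll, pitch, yaw] about the fixed x, y, z axes, in that order (R = Rz(yaw) Ry(pitch) Rx(roll)).
In Python, from bench import state, snapshot, calibration, r gives the robot as it stands.
- The arm moves only by the tool drive_tool, never from a script. Its argument "deltas" is a list of rows, each a list of 3 entries, a list of its own where there are three numbers: the turn, a rotation vector about the tool's x, y, z in rad, then the shift along the tool's x, y, z in cm, then the closure in counts, from 0 (fully open) to 255 (shut). A call has exactly 10 rows; each row is the pose to reach, as a shift and turn from the pose commanded when the call began, along the tool's axes at that moment; what a row does not reach only later rows make up. A row lasts 1/12 s, in which the tool goes at most 41.7 mm and 7.16 degrees, less where a joint would pass 70% of its speed; a pose out of reach is approached as far as the arm can. A call with a gripper value outside its range is refused whole. The fingers move at their own pace and stop on an object; the grip force is fixed at half the most. Time passes only in rows, so rows that repeat a pose let the fingers close, or fill a call up. It gives the time, the measured TCP pose, the force, the opening and the grip force at its end, in the units of the state.
- state(): the state, without advancing time (a new reading comes with each control period).
- snapshot(name): name is "scene" or "top"; returns (picture, depth): 480x640x3 uint8, red, green, blue; 480x640 float32, m along the optical axis (not along the pixel's ray), 0 where there is no reading.
- calibration(name): a dict with "fovy" (degrees; the focal length in pixels is half the picture's height over the tangent of half this angle, whatever the lens; pixels are square), "cx", "cy" (the principal point, pixels), "R" (3x3) and "t" (3): a world point X has camera coordinates R X + t. Camera axes: x right, y down, z forward; pixel columns grow to the right and rows downward; lengths in m; the calibration is good to about 2 mm. A picture is of the moment at which its call begins. calibration takes no time and is no camera call.
- r.finish_job(): hands the job in; it is judged then, once.
The state is a dict: "t": time; "joint_positions": joint angles; "dq": joint speeds; "joint_torque": joint torques, N m; "ee_pos": TCP position; "eef_rot": TCP orientation; "contact_force": force on the tool from outside, world axes, zero at the start; "wrist_torque": the same for the moment, N m; "width": finger opening in m; "grip_force": force on a finger pad.
Only numpy, scipy, OpenCV 4.12 (cv2) and the standard library are available. Lean on these libraries where they do the work, as an engineer would, in place of code of your own. Each camera call takes 0.05 s, during which the arm holds its last target. There are 200 camera calls.

## Working session

There is one attempt and no reset: what is moved stays moved. The work goes in short steps, Python scripts to look and compute and a tool call to move; the robot and the scene stay as the last step left them, time stands still between calls to the robot, and variables do not carry over. Pictures are saved under pics/ and viewed, at most 10 in all, crops included, and the job is handed in when it is done.

Besides the shell and the picture viewer there is one more tool, called after "Request:" as a command line: name --argument value ..., lists and objects as JSON in quotes. drive_tool: Moves the arm, as the interface text tells. Its arguments: {"type":"object","properties":{"deltas":{"type":"array"}},"required":["deltas"]}

```bash
mkdir -p pics; ls
cat > h.py <<'E'
import numpy as np,cv2
from bench import state,snapshot,calibration,r
def cam(n):
    c=calibration(n); f=240/np.tan(np.radians(c["fovy"])/2); return f,c["cx"],c["cy"],np.array(c["R"]),np.array(c["t"])
def pts(n,d):
    f,cx,cy,R,t=cam(n); v,u=np.mgrid[:480,:640]
    P=np.stack([(u-cx)/f*d,(v-cy)/f*d,d],-1); return (P-t)@R
def ray(n,u,v,z):
    f,cx,cy,R,t=cam(n); o=-R.T@t; d=R.T@np.array([(u-cx)/f,(v-cy)/f,1]); return o+d*(z-o[2])/d[2]
def proj(n,X):
    f,cx,cy,R,t=cam(n); p=R@np.array(X)+t; return cx+f*p[0]/p[2],cy+f*p[1]/p[2]
E
python3 - <<'E'
from h import *
for n in("scene","top"):
    p,d=snapshot(n); cv2.imwrite(f"pics/{n}0.png",p[...,::-1]); np.savez(f"{n}0.npz",p=p,d=d)
    c=calibration(n); print(n,c["fovy"],c["cx"],c["cy"],-np.array(c["R"]).T@c["t"])
print(state())
E
```

```text
pics
scene 50.78702067898177 315.3499506145015 236.87262335066427 [1.19194474 0.28742787 1.23949673]
top 52.473862995187986 325.00719448047954 235.08490122879522 [ 0.37422843 -0.00425387  1.36961321]
{'t': 0.1, 'joint_positions': array([-8.23648403e+01,  3.02760599e+01,  8.21500717e+01,  7.27594650e-04,
        6.76893844e+01, -1.02263767e+01]), 'dq': array([ 0.01690403, -0.04310983, -0.16717441, -0.05628874,  0.013578  ,
       -0.05895341]), 'joint_torque': array([-1.48718536e-04, -4.43305278e+01, -1.78586519e+01, -1.99237620e-04,
        3.89293258e-03, -1.01039748e-05]), 'ee_pos': array([ 0.19165141, -0.59420464,  0.23039982]), 'eef_rot': array([-1.79886439e+02, -2.11703238e-02,  1.78612385e+01]), 'contact_force': array([ 0.06280857, -0.10967772,  0.93016814]), 'wrist_torque': array([ 0.03094165, -0.01584042,  0.03386932]), 'grip_force': 0.0, 'width': 0.08524694865199774}
```

View pics/scene0.png

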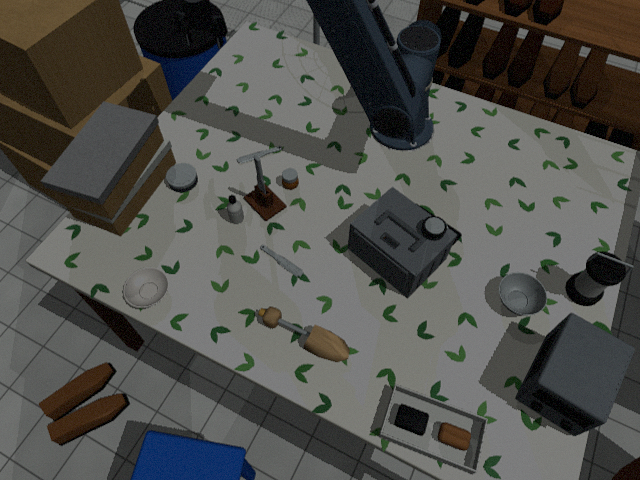

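View pics/top0.png

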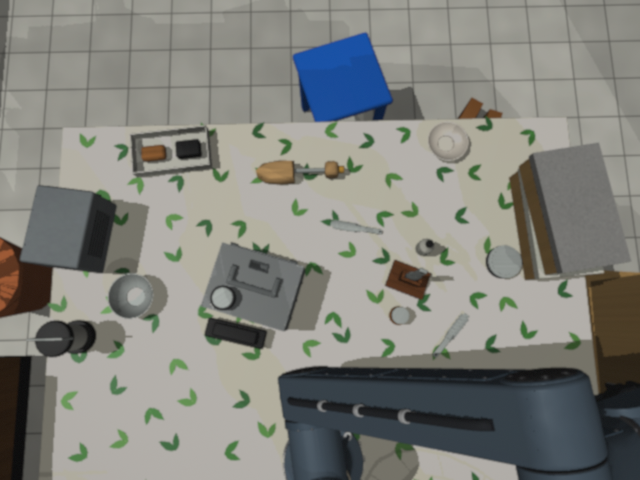

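The top view shows the caddy with tin and brush at (255,285) and its slot at (260,266). The grey box at (68,230) is a look-alike. The shoehorn candidates are the upright one in the dark stand (408,280) and two lying loose, at (356,228) and (452,333). The upright one fits the description, so I'm confirming it with enlarged crops and measuring.

Run:
```python
from h import *
S=np.load("scene0.npz");T=np.load("top0.npz")
a=cv2.resize(T["p"][225:325,195:305],None,fx=3.6,fy=3.6,interpolation=2)
b=cv2.resize(T["p"][225:325,370:470],None,fx=3.6,fy=3.6,interpolation=2)
c=cv2.resize(S["p"][140:230,220:330],None,fx=3.6,fy=2.6,interpolation=2)[:236]
d=cv2.resize(S["p"][180:300,340:460],None,fx=3.0,fy=2.0,interpolation=2)[:236]
top=np.hstack([a,b]); bot=np.hstack([c,d]); 
W=max(top.shape[1],bot.shape[1]); pad=lambda x:np.pad(x,((0,0),(0,W-x.shape[1]),(0,0)))
o=np.vstack([pad(top),pad(bot)]); print(o.shape,a.shape,c.shape); cv2.imwrite("pics/crop1.png",o[...,::-1])
PT=pts("top",T["d"]);PS=pts("scene",S["d"])
# caddy top
for n,P in(("top",PT),("scene",PS)):
    m=(abs(P[...,2]-.130)<.006)&(P[...,0]>.2)&(P[...,0]<.7)&(P[...,1]>0.02)&(P[...,1]<.42)
    k,l,s,cc=cv2.connectedComponentsWithStats(m.astype(np.uint8)); i=1+np.argmax(s[1:,4]); q=P[l==i]
    r_=cv2.minAreaRect(q[:,:2].astype(np.float32)); print(n,"caddy",s[i],r_,np.median(q[:,2]))
    m=(P[...,2]>.075)&(P[...,2]<.26)&(P[...,0]>.2)&(P[...,0]<.55)&(P[...,1]>-.35)&(P[...,1]<-.0)
    k,l,s,cc=cv2.connectedComponentsWithStats(m.astype(np.uint8))
    for i in range(1,k):
        if s[i,4]>5:
            q=P[l==i]; print(n,"tall",s[i],q.mean(0).round(4),q.min(0).round(3),q.max(0).round(3))
```

```text
Traceback (most recent call last):
ValueError: all the input array dimensions except for the concatenation axis must match exactly, but along dimension 0, the array at index 0 has size 234 and the array at index 1 has size 236
```

Run:
```python
from h import *
S=np.load("scene0.npz");T=np.load("top0.npz")
z=lambda p,y,x,h,w,W,H:cv2.resize(p[y:y+h,x:x+w],(W,H),interpolation=2)
o=np.vstack([np.hstack([z(T["p"],225,195,100,120,384,320),z(T["p"],225,370,100,120,384,320)]),
 np.hstack([z(S["p"],142,220,84,120,384,270),z(S["p"],185,340,84,120,384,270)])])
cv2.imwrite("pics/crop1.png",o[...,::-1])
PT=pts("top",T["d"]);PS=pts("scene",S["d"])
for n,P in(("top",PT),("scene",PS)):
    m=(abs(P[...,2]-.130)<.006)&(P[...,0]>.2)&(P[...,0]<.7)&(P[...,1]>0.02)&(P[...,1]<.42)
    k,l,s,cc=cv2.connectedComponentsWithStats(m.astype(np.uint8)); i=1+np.argmax(s[1:,4]); q=P[l==i]
    r_=cv2.minAreaRect(q[:,:2].astype(np.float32)); print(n,"caddy",s[i],r_,np.median(q[:,2]))
    m=(P[...,2]>.075)&(P[...,2]<.26)&(P[...,0]>.2)&(P[...,0]<.55)&(P[...,1]>-.35)&(P[...,1]<-.0)
    k,l,s,cc=cv2.connectedComponentsWithStats(m.astype(np.uint8))
    for i in range(1,k):
        if s[i,4]>5:
            q=P[l==i]; print(n,"tall",s[i],q.mean(0).round(4),q.min(0).round(3),q.max(0).round(3))
```

```text
top caddy [ 201  243  103   89 4725] ((0.4620775282382965, 0.1699417531490326), (0.22098460793495178, 0.17767465114593506), 71.69039154052734) 0.13068107415833335
top tall [426 249   7   3  12] [ 0.548  -0.293   0.0787] [ 0.544 -0.303  0.075] [ 0.55  -0.286  0.084]
top tall [407 268  21  12 139] [ 0.4775 -0.2439  0.1582] [ 0.47  -0.261  0.076] [ 0.487 -0.231  0.216]
scene caddy [ 350  186  108   91 3702] ((0.45977869629859924, 0.16898293793201447), (0.22254328429698944, 0.18122723698616028), 72.42570495605469) 0.13221329392737097
scene tall [370 121   7   9  26] [ 0.2662 -0.0086  0.2503] [ 0.263 -0.02   0.237] [ 0.27  -0.001  0.259]
scene tall [254 155  12  38 200] [ 0.4804 -0.2464  0.1533] [ 0.469 -0.266  0.075] [ 0.488 -0.232  0.22 ]
```

View pics/crop1.png

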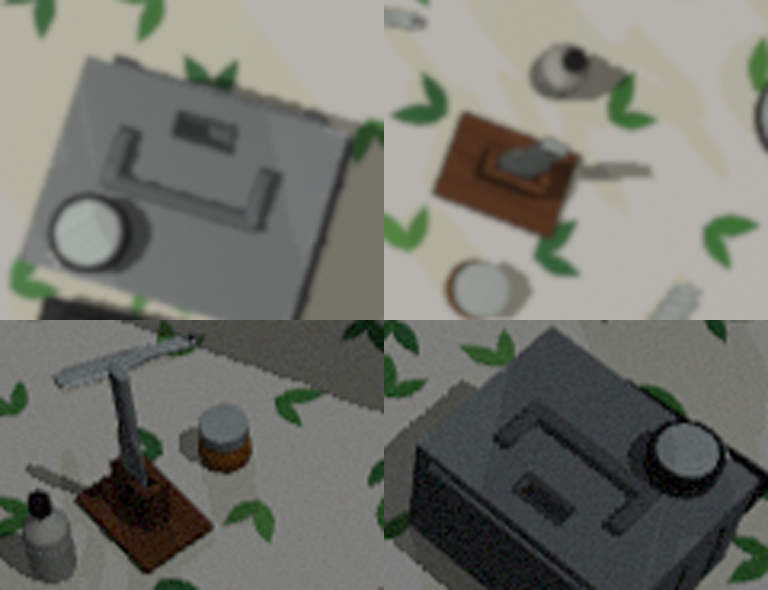

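Confirmed: the top-right crop shows the long steel shoehorn upright in the dark stand, with its handle end near top pixel (420,272). The slot with its bevelled lip is at about top pixel (259,266). Next I'm measuring both in the two views.

Run:
```python
from h import *
for n in("top","scene"):
    D=np.load(n+"0.npz"); p=D["p"]; P=pts(n,D["d"]); hsv=cv2.cvtColor(p,cv2.COLOR_RGB2HSV); v=hsv[...,2]
    def rect(mask,z,tag):
        k,l,s,_=cv2.connectedComponentsWithStats(mask.astype(np.uint8)); i=1+np.argmax(s[1:,4])
        y,x=np.where(l==i); W=np.array([ray(n,a,b,z)[:2] for a,b in zip(x,y)],np.float32)
        print(n,tag,s[i],"mean",W.mean(0).round(4),cv2.minAreaRect(W))
    u,w=map(int,proj(n,(.515,.155,.134))); box=np.zeros((480,640),bool); box[w-14:w+15,u-18:u+19]=1
    med=np.median(v[box]); print("v",med,v[box].min()); rect(box&(v<.8*med),.134,"slot")
    q=P[(abs(P[...,2]-.130)<.004)&(np.hypot(P[...,0]-.46,P[...,1]-.17)<.17)]; 
    near=(abs(P[...,0]-.48)<.09)&(abs(P[...,1]+.245)<.1)
    brown=near&((hsv[...,0]<15)|(hsv[...,0]>170))&(hsv[...,1]>90)
    rect(brown&(abs(P[...,2]-.012)<.01),.012,"foot")
    for a,b in((.06,.076),(.1,.14),(.14,.17),(.17,.2),(.195,.225)):
        q=P[near&(P[...,2]>a)&(P[...,2]<b)&(np.hypot(P[...,0]-.48,P[...,1]+.245)<.035)]
        if len(q)>2: print(a,len(q),np.median(q,0).round(4),cv2.minAreaRect(q[:,:2].astype(np.float32)))
```

```text
v 109.0 48
top slot [249 260  20  13 178] mean [0.5095 0.155 ] ((0.5097280740737915, 0.155155211687088), (0.05099679157137871, 0.02300841547548771), 72.66988372802734)
top foot [386 261  44  37 659] mean [ 0.4726 -0.2377] ((0.4752610921859741, -0.24453601241111755), (0.1045532152056694, 0.07384942471981049), 67.42388153076172)
0.06 128 [ 0.4704 -0.2399  0.0681] ((0.4743466377258301, -0.2454754114151001), (0.05457543954253197, 0.026730794459581375), 67.28137969970703)
0.1 34 [ 0.4777 -0.2391  0.1198] ((0.4766215682029724, -0.24438650906085968), (0.02843703329563141, 0.0066737225279212), 54.41242599487305)
0.14 21 [ 0.4753 -0.2419  0.1567] ((0.4747627079486847, -0.24440789222717285), (0.01907132938504219, 0.006975517608225346), 47.62736511230469)
0.17 22 [ 0.4757 -0.244   0.1837] ((0.47579407691955566, -0.24352894723415375), (0.018154283985495567, 0.008368268609046936), 42.66365051269531)
0.195 46 [ 0.4787 -0.2462  0.2109] ((0.47953861951828003, -0.24769768118858337), (0.019698256626725197, 0.010866602882742882), 66.56834411621094)
v 64.0 6
scene slot [380 232  20  17 160] mean [0.5079
[... 292 characters left out ...]
0.4785 -0.2393  0.0692] ((0.4730831980705261, -0.2467874437570572), (0.05862756073474884, 0.02977675385773182), 67.60100555419922)
0.1 46 [ 0.4812 -0.2427  0.124 ] ((0.4793477952480316, -0.24692222476005554), (0.03152277320623398, 0.007572450675070286), 74.98607635498047)
0.14 39 [ 0.4821 -0.2427  0.1554] ((0.4822128117084503, -0.24695509672164917), (0.009675181470811367, 0.0196419395506382), 6.755176067352295)
0.17 42 [ 0.4823 -0.2426  0.1852] ((0.4824969470500946, -0.2476990520954132), (0.010968592017889023, 0.01959383860230446), 10.163450241088867)
0.195 48 [ 0.4819 -0.2446  0.2091] ((0.4793063998222351, -0.24781392514705658), (0.020488329231739044, 0.01147712767124176), 64.4201431274414)
```

Request:
drive_tool --deltas '[[[0,0,-0.09],[3.8,-2.4,-1],0],[[0,0,-0.18],[7.6,-4.8,-2],0],[[0,0,-0.27],[11.4,-7.3,-2],0],[[0,0,-0.36],[15.2,-9.7,-2],0],[[0,0,-0.45],[19,-12.1,-2],0],[[0,0,-0.54],[22.7,-14.6,-2],0],[[0,0,-0.63],[26.5,-17,-2],0],[[0,0,-0.72],[30.3,-19.5,-2],0],[[0,0,-0.81],[34.1,-21.9,-2],0],[[0,0,-0.863],[37.9,-24.4,-2],0]]'

```text
t: 0.93
ee_pos: [0.4556, -0.2724, 0.2511]
eef_rot: [-180.0, -0.0, 67.5]
contact_force: [-0.8, -0.2, -0.1]
width: 0.085
grip_force: 0.0
```

Request:
drive_tool --deltas '[[[0,0,0],[0,0,0],0],[[0,0,0],[0,0,0],0],[[0,0,0],[0,0,0],0],[[0,0,0],[0,0,0],0],[[0,0,0],[0,0,0],0],[[0,0,0],[0,0,0],0],[[0,0,0],[0,0,0],0],[[0,0,0],[0,0,0],0],[[0,0,0],[0,0,0],0],[[0,0,0],[0,0,0],0]]'

```text
t: 1.77
ee_pos: [0.4547, -0.2746, 0.2513]
eef_rot: [-180.0, -0.0, 67.3]
contact_force: [0.0, -0.3, -0.0]
width: 0.0854
grip_force: 0.0
```

```bash
cat >> h.py <<'E'
from scipy.spatial.transform import Rotation as Ro
def delta(xyz,yaw):
    s=state(); A=Ro.from_euler("xyz",s["eef_rot"],degrees=True); B=Ro.from_euler("xyz",[180,0,yaw],degrees=True)
    print("at",s["ee_pos"].round(4),s["eef_rot"].round(2),"t",s["t"],"F",s["contact_force"].round(1),"w",round(s["width"],4),s["grip_force"])
    print("turn",(A.inv()*B).as_rotvec().round(4),"shift cm",(A.inv().apply(np.array(xyz)-s["ee_pos"])*100).round(2))
E
python3 - <<'E'
from h import *
n="scene"
for n in("scene","top"):
    p,d=snapshot(n); u,v=map(int,proj(n,(.478,-.246,.2))); cr=p[max(0,v-50):v+50,u-60:u+60]
    cv2.imwrite(f"pics/{n}1.png",cv2.resize(cr,(480,400),interpolation=2)[...,::-1])
a=cv2.imread("pics/scene1.png");b=cv2.imread("pics/top1.png"); cv2.imwrite("pics/c2.png",cv2.resize(np.hstack([a,b]),(800,333)))
delta((.478,-.2465,.155),67.3)
E
```

```text
at [ 0.4548 -0.2744  0.2513] [180.    0.   67.3] t 1.8667 F [0.4 0.8 0.5] w 0.0853 0.0
turn [0.     0.     0.0001] shift cm [3.47 1.06 9.63]
```

View pics/c2.png

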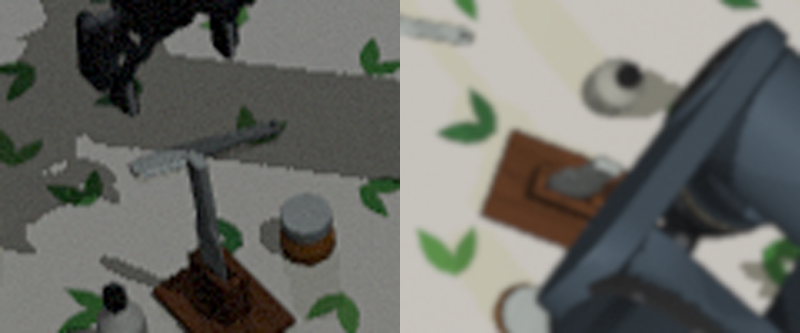

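The scene crop shows the handle standing free at crop (200,165), with the open fingers hovering behind it. I'm moving over it, then descending.

Request:
drive_tool --deltas '[[[0,0,0],[1.7,0.5,0],0],[[0,0,0],[3.45,1.05,0],0],[[0,0,0],[3.45,1.05,0],0],[[0,0,0],[3.45,1.05,0.5],0],[[0,0,0],[3.45,1.05,2.5],0],[[0,0,0],[3.45,1.05,4.5],0],[[0,0,0],[3.45,1.05,6.5],0],[[0,0,0],[3.45,1.05,8.5],0],[[0,0,0],[3.45,1.05,9.6],0],[[0,0,0],[3.45,1.05,9.6],0]]'

```text
t: 2.7
ee_pos: [0.4757, -0.2459, 0.1525]
eef_rot: [-179.6, -0.1, 67.3]
contact_force: [-0.1, 0.6, 0.4]
width: 0.0854
grip_force: 0.0
```

Run:
```python
from h import *
p,d=snapshot("scene"); u,v=map(int,proj("scene",(.478,-.246,.15))); cr=p[v-45:v+45,u-55:u+55]
cv2.imwrite("pics/c3.png",cv2.resize(cr,(660,540),interpolation=2)[...,::-1])
P=pts("scene",d); m=(np.hypot(P[...,0]-.48,P[...,1]+.245)<.02)&(P[...,2]>.1)&(P[...,2]<.14); q=P[m]; print(len(q),np.median(q,0).round(4))
delta((.478,-.2465,.155),67.3)
```

```text
45 [ 0.4809 -0.243   0.1236]
at [ 0.4766 -0.2465  0.1539] [-1.798e+02 -4.000e-02  6.728e+01] t 2.75 F [ 0.4 -0.2  0.1] w 0.0855 0.0
turn [-0.0036 -0.0007 -0.0003] shift cm [ 0.05  0.13 -0.11]
```

View pics/c3.png

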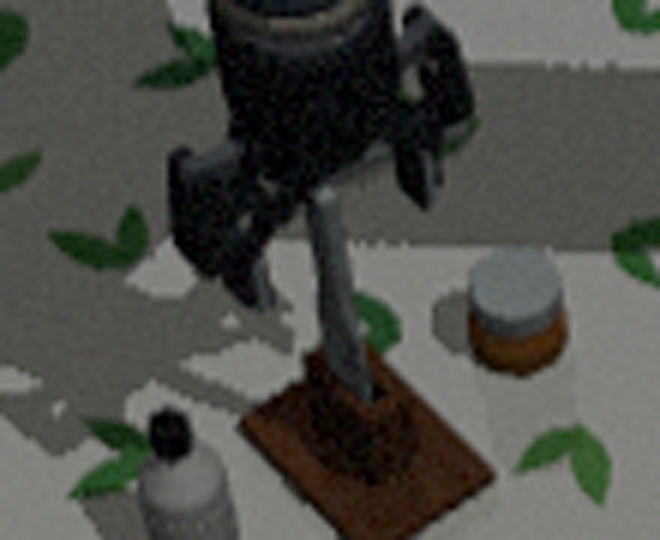

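The handle (crop 330,250) sits midway between the fingers, at (260,290) and (425,190). Closing now.

Request:
drive_tool --deltas '[[[0,0,0],[0,0,0],80],[[0,0,0],[0,0,0],150],[[0,0,0],[0,0,0],180],[[0,0,0],[0,0,0],200],[[0,0,0],[0,0,0],255],[[0,0,0],[0,0,0],255],[[0,0,0],[0,0,0],255],[[0,0,0],[0,0,0],255],[[0,0,0],[0,0,0],255],[[0,0,0],[0,0,0],255]]'

```text
t: 3.58
ee_pos: [0.4768, -0.2461, 0.1559]
eef_rot: [-179.9, 0.0, 67.3]
contact_force: [-2.6, 0.9, 5.1]
width: 0.0092
grip_force: 58.3
```

Run:
```python
from h import *
delta((.478,-.2465,.155),67.3); s=state(); print(s["wrist_torque"])
```

```text
at [ 0.4768 -0.2461  0.1559] [-1.7986e+02  1.0000e-02  6.7350e+01] t 3.5833 F [-2.6  0.9  5.1] w 0.0092 58.25825035572052
turn [-0.0024  0.0002  0.0008] shift cm [0.01 0.12 0.09]
[0.2280034  0.73567533 0.00528495]
```

Request:
drive_tool --deltas '[[[0,0,0],[0,0,-0.6],255],[[0,0,0],[0,0,-1.6],255],[[0,0,0],[0,0,-3],255],[[0,0,0],[0,0,-4.5],255],[[0,0,0],[0,0,-6.5],255],[[0,0,0],[0,0,-9],255],[[0,0,0],[0,0,-12],255],[[0,0,0],[0,0,-14.5],255],[[0,0,0],[0,0,-16],255],[[0,0,0],[0,0,-16.5],255]]'

```text
t: 4.42
ee_pos: [0.4793, -0.2475, 0.3243]
eef_rot: [179.6, 0.1, 67.3]
contact_force: [-1.0, -0.7, -2.1]
width: 0.0091
grip_force: 58.4
```

Run:
```python
from h import *
delta((.510,.154,.32),72.5)
```

```text
at [ 0.4793 -0.2475  0.3243] [1.7958e+02 1.1000e-01 6.7320e+01] t 4.4167 F [-1.  -0.7 -2.1] w 0.0091 58.40518534183502
turn [ 0.0072  0.0023 -0.0903] shift cm [ 38.23 -12.64   0.26]
```

Request:
drive_tool --deltas '[[[0,0,0],[1,-0.3,0],255],[[0,0,0],[3.5,-1.1,0],255],[[0,0,-0.02],[7,-2.3,0],255],[[0,0,-0.04],[10.5,-3.4,0],255],[[0,0,-0.06],[14,-4.6,0],255],[[0,0,-0.08],[17.5,-5.8,0],255],[[0,0,-0.09],[21,-6.9,0],255],[[0,0,-0.09],[24.5,-8.1,0],255],[[0,0,-0.09],[27,-8.9,0],255],[[0,0,-0.09],[28,-9.2,0],255]]'

```text
t: 5.25
ee_pos: [0.4991, 0.0516, 0.3187]
eef_rot: [-179.7, -0.1, 72.7]
contact_force: [-0.3, -0.6, -0.6]
width: 0.009
grip_force: 58.4
```

Run:
```python
from h import *
delta((.510,.154,.32),72.5)
```

```text
at [0.4991 0.0516 0.3187] [-1.7974e+02 -6.0000e-02  7.2690e+01] t 5.25 F [-0.3 -0.6 -0.6] w 0.009 58.3557254076004
turn [-0.0045 -0.0011  0.0033] shift cm [10.11 -2.   -0.11]
```

Request:
drive_tool --deltas '[[[0,0,0],[1.5,-0.3,0],255],[[0,0,0],[4,-0.9,0],255],[[0,0,0],[6.5,-1.5,0],255],[[0,0,0],[9,-2.1,0],255],[[0,0,0],[10.2,-2.3,0],255],[[0,0,0],[10.3,-2.3,0],255],[[0,0,0],[10.3,-2.3,0],255],[[0,0,0],[10.3,-2.3,0],255],[[0,0,0],[10.3,-2.3,0],255],[[0,0,0],[10.3,-2.3,0],255]]'

```text
t: 6.08
ee_pos: [0.5101, 0.1512, 0.3202]
eef_rot: [-180.0, 0.0, 72.4]
contact_force: [1.0, 0.0, 0.2]
width: 0.0093
grip_force: 58.4
```

Run:
```python
from h import *
delta((.510,.154,.32),72.5)
for n in("scene","top"):
    p,d=snapshot(n); np.savez(n+"4.npz",p=p,d=d); u,v=map(int,proj(n,(.51,.154,.18))); cr=p[max(0,v-50):v+50,u-60:u+60]
    cv2.imwrite(f"pics/{n}4.png",cv2.resize(cr,(400,333),interpolation=2)[...,::-1])
    P=pts(n,d); A=proj(n,(.51,.154,.134)); print(n,u,v,A)
    for a,b in((.155,.175),(.175,.2),(.2,.22),(.22,.245),(.245,.27),(.27,.29)):
        m=(np.hypot(P[...,0]-.51,P[...,1]-.154)<.035)&(P[...,2]>a)&(P[...,2]<b); q=P[m]
        if len(q)>3: print(a,len(q),np.median(q,0).round(4),cv2.minAreaRect(q[:,:2].astype(np.float32)))
a=cv2.imread("pics/scene4.png");b=cv2.imread("pics/top4.png"); cv2.imwrite("pics/c4.png",np.hstack([a,b]))
```

```text
at [0.5101 0.1512 0.3202] [-1.7999e+02  3.0000e-02  7.2370e+01] t 6.0833 F [1.  0.  0.2] w 0.0093 58.3610200881958
turn [-0.0002  0.0005 -0.0023] shift cm [ 0.27 -0.09  0.02]
scene 391 231 (np.float64(389.5946124243035), np.float64(240.98259460029772))
0.175 49 [0.5065 0.1486 0.1914] ((0.5075163245201111, 0.1493317037820816), (0.03383404016494751, 0.007286657579243183), 75.93424987792969)
0.2 61 [0.5069 0.1476 0.2097] ((0.508516252040863, 0.15008148550987244), (0.03520318865776062, 0.008906754665076733), 74.9350814819336)
0.22 75 [0.5066 0.1489 0.2326] ((0.5079972147941589, 0.14973363280296326), (0.03431583568453789, 0.008891096338629723), 72.98568725585938)
0.245 72 [0.5075 0.1479 0.2574] ((0.5089835524559021, 0.15057042241096497), (0.03428817540407181, 0.009246742352843285), 72.87725830078125)
0.27 59 [0.5127 0.1511 0.2821] ((0.5109308362007141, 0.14912547171115875), (0.03461679071187973, 0.007585261482745409), 76.16687774658203)
top 256 263 (np.float64(259.02777911555), np.float64(265.611338860628))
0.175 6 [0.5046 0.1379 0.1903] ((0.5045872926712036, 0.13838805258274078), (0.001283603603951633, 0.01013117004185915), 13.534193992614746)
0.2 4 [0.5048 0.1378 0.2091] ((0.5048210024833679, 0.13786399364471436), (0.0006643377710133791, 0.0059335725381970406), 18.357009887695312)
0.22 4 [0.5058 0.134  0.2326] ((0.505528450012207, 0.13489457964897156), (0.000838549283798784, 0.003449260024353862), 28.265146255493164)
```

View pics/c4.png

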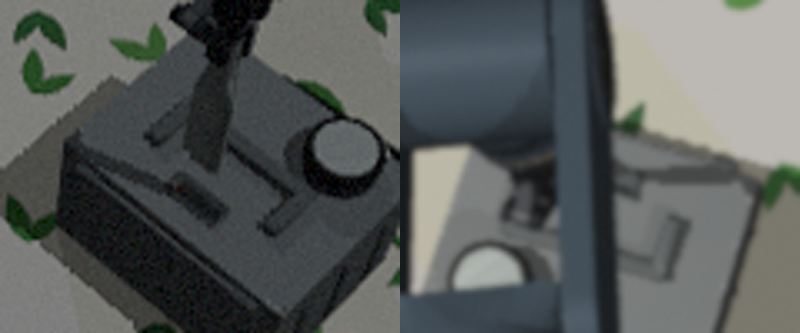

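The scene crop shows the upright blade tip (208,165) just behind the slot (200,197). The blade axis is about 3 mm short along the slot direction. I'm correcting that and lowering to just above the lip.

Request:
drive_tool --deltas '[[[0,0,0],[0.3,-0.05,0.2],255],[[0,0,0],[0.3,-0.05,0.7],255],[[0,0,0],[0.3,-0.05,1.4],255],[[0,0,0],[0.3,-0.05,2.2],255],[[0,0,0],[0.3,-0.05,2.9],255],[[0,0,0],[0.3,-0.05,3.3],255],[[0,0,0],[0.3,-0.05,3.3],255],[[0,0,0],[0.3,-0.05,3.3],255],[[0,0,0],[0.3,-0.05,3.3],255],[[0,0,0],[0.3,-0.05,3.3],255]]'

```text
t: 7.02
ee_pos: [0.5108, 0.1555, 0.2877]
eef_rot: [179.9, -0.0, 72.5]
contact_force: [0.7, -0.9, -0.2]
width: 0.0094
grip_force: 58.4
```

Run:
```python
from h import *
delta((.510,.154,.32),72.5)
n="scene"; p,d=snapshot(n); u,v=map(int,proj(n,(.51,.154,.15))); cr=p[v-30:v+30,u-40:u+40]
cv2.imwrite("pics/c5.png",cv2.resize(cr,(800,600),interpolation=2)[...,::-1]); print(u-40,v-30)
P=pts(n,d); m=(np.hypot(P[...,0]-.51,P[...,1]-.154)<.035)&(P[...,2]>.165)&(P[...,2]<.245); q=P[m]; print(cv2.minAreaRect(q[:,:2].astype(np.float32)))
m=(np.hypot(P[...,0]-.51,P[...,1]-.154)<.03)&(P[...,2]>.142)&(P[...,2]<.3); print(P[m][:,2].min())
for X in((.51,.154,.134),): 
  Rz=lambda a,b:(X[0]+a*np.cos(np.radians(-17.5))-b*np.sin(np.radians(-17.5)),X[1]+a*np.sin(np.radians(-17.5))+b*np.cos(np.radians(-17.5)),.134)
  print([tuple(np.round((np.array(proj(n,Rz(a,b)))-(u-40,v-30))*10)) for a,b in((.01,.024),(.01,-.024),(-.01,-.024),(-.01,.024))])
```

```text
at [0.5108 0.1555 0.2877] [ 1.7995e+02 -2.0000e-02  7.2470e+01] t 7.0167 F [ 0.7 -0.9 -0.2] w 0.0094 58.36034953594208
turn [ 0.0009 -0.0004 -0.0005] shift cm [-0.16 -0.03 -3.23]
350 207
((0.5105977058410645, 0.15398819744586945), (0.0369642935693264, 0.010921523906290531), 68.51078033447266)
0.14599500990005806
[(np.float64(443.0), np.float64(421.0)), (np.float64(299.0), np.float64(308.0)), (np.float64(350.0), np.float64(260.0)), (np.float64(494.0), np.float64(372.0))]
```

View pics/c5.png

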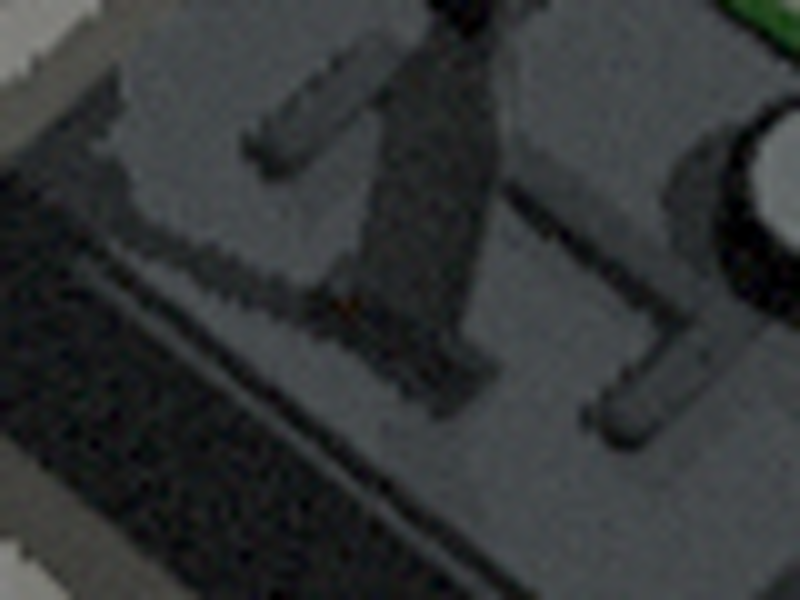

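The crop shows the blade tip centred about (412,318), just above the lip, whose corners are (440,415), (495,370) and (305,300). The slot is where I estimated, and the blade is about 1.5 mm too far along it. I'll correct and insert.

Request:
drive_tool --deltas '[[[0,0,0],[-0.15,0,0],255],[[0,0,0],[-0.15,0,0],255],[[0,0,0],[-0.15,0,0.3],255],[[0,0,0],[-0.15,0,0.7],255],[[0,0,0],[-0.15,0,1.1],255],[[0,0,0],[-0.15,0,1.5],255],[[0,0,0],[-0.15,0,1.9],255],[[0,0,0],[-0.15,0,2.3],255],[[0,0,0],[-0.15,0,2.7],255],[[0,0,0],[-0.15,0,2.7],255]]'

```text
t: 7.9
ee_pos: [0.5094, 0.1539, 0.2592]
eef_rot: [-179.9, 0.0, 72.5]
contact_force: [0.4, 0.5, -0.4]
width: 0.0091
grip_force: 58.4
```

Run:
```python
from h import *
delta((.510,.154,.264),72.5); print(state()["wrist_torque"])
```

```text
at [0.5094 0.1539 0.2592] [-1.7989e+02  5.0000e-02  7.2470e+01] t 7.9 F [ 0.4  0.5 -0.4] w 0.0091 58.363478779792786
turn [-0.002   0.0008 -0.0006] shift cm [ 0.03  0.05 -0.48]
[ 0.02137812  0.03276863 -0.00221919]
```

There's no contact force and the tip is about 15 mm below the top, so it is in the slot. Pressing on.

Request:
drive_tool --deltas '[[[0,0,0],[0,0.02,0.4],255],[[0,0,0],[0,0.02,0.8],255],[[0,0,0],[0,0.02,1.2],255],[[0,0,0],[0,0.02,1.6],255],[[0,0,0],[0,0.02,2.0],255],[[0,0,0],[0,0.02,2.4],255],[[0,0,0],[0,0.02,2.8],255],[[0,0,0],[0,0.02,3.1],255],[[0,0,0],[0,0.02,3.3],255],[[0,0,0],[0,0.02,3.3],255]]'

```text
t: 8.73
ee_pos: [0.5114, 0.154, 0.2284]
eef_rot: [179.8, -0.1, 72.5]
contact_force: [0.7, -0.8, 4.5]
width: 0.0091
grip_force: 59.3
```

Run:
```python
from h import *
delta((.510,.154,.210),72.5); print(state()["wrist_torque"])
```

```text
at [0.5114 0.154  0.2284] [ 1.7984e+02 -7.0000e-02  7.2460e+01] t 8.7333 F [ 0.7 -0.8  4.5] w 0.0091 59.345625042915344
turn [ 0.0029 -0.0013 -0.0006] shift cm [-0.05 -0.13  1.84]
[ 0.002329    0.02193041 -0.03542408]
```

Request:
drive_tool --deltas '[[[0,0,0],[0,0,0.2],255],[[0,0,0],[0,0,0.5],255],[[0,0,0],[0,0,0.8],255],[[0,0,0],[0,0,1.1],255],[[0,0,0],[0,0,1.4],255],[[0,0,0],[0,0,1.7],255],[[0,0,0],[0,0,1.9],255],[[0,0,0],[0,0,1.9],255],[[0,0,0],[0,0,1.9],255],[[0,0,0],[0,0,1.9],255]]'

```text
t: 9.57
ee_pos: [0.5102, 0.1542, 0.2085]
eef_rot: [-180.0, -0.0, 72.5]
contact_force: [-1.2, 0.1, 4.1]
width: 0.0091
grip_force: 59.0
```

Run:
```python
from h import *
delta((.510,.154,.210),72.5)
n="scene"; p,d=snapshot(n); u,v=map(int,proj(n,(.53,.15,.15))); cr=p[v-75:v+75,u-100:u+100]
cv2.imwrite("pics/c6.png",cv2.resize(cr,(800,600),interpolation=2)[...,::-1])
P=pts(n,d); c=np.array([.4595,.1695]); a=np.radians(-17.5); L=(P[...,:2]-c)@np.array([[np.cos(a),-np.sin(a)],[np.sin(a),np.cos(a)]])
m=(L[...,0]>.1)&(L[...,0]<.2)&(abs(L[...,1])<.09)&(P[...,2]>.03)&(P[...,2]<.14)
q=np.c_[L[m],P[m][:,2]]; print(len(q),q.min(0),q.max(0)); A=np.polyfit(q[:,0],q[:,2],1); print("door angle",np.arctan2(1,abs(A[0])))
```

```text
at [0.5102 0.1542 0.2085] [-1.7999e+02 -3.0000e-02  7.2460e+01] t 9.5667 F [-1.2  0.1  4.1] w 0.0091 58.96261811256409
turn [-0.0002 -0.0005 -0.0008] shift cm [-0.02 -0.01 -0.15]
1682 [ 0.10002232 -0.0898181   0.04799127] [0.14762954 0.08944368 0.1150757 ]
door angle 0.7059695652999242
```

View pics/c6.png

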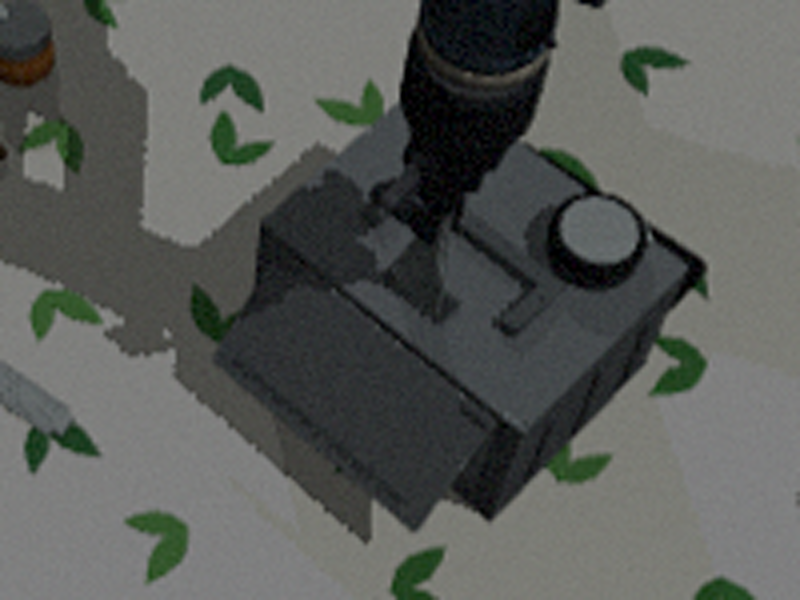

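The picture shows the door swung out about 0.7 rad (panel around crop (350,400)). The blade is in the slot at (425,285), and the tin is undisturbed. The arm is steady, so I'm handing in.

```bash
python3 -c "
from bench import r
print(r.finish_job())"
```

```text
the job is handed in; nothing more can be done
None
```

The job is handed in with the gripper still holding the shoehorn in the slot, the tip about 65 mm below the caddy's top, and the door measured about 0.7 rad open (0.48 needed); no verdict was returned.

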